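# Seat a domed casting in a covered check seat

### The arm

A 6-joint arm with a two-finger parallel gripper is mounted at the origin on the work surface. World frame = base frame: x ahead of the robot, y to its left, z up, the work surface at z = 0. Lengths are in m, angles in rad, forces in N, time in s.
With the tool pointing down it reaches from about 0.35 to 0.975 m from the base axis. Payload 4.9 kg.
Tool frame: the origin (TCP) lies midway between the tips of the shut fingers; the grasp point (between the pads) lies 19 mm behind it; x points along the fingers, z is the direction in which the jaws open and shut, and the axes are right-handed (so a half turn about x gives the same grasp; the last joint's range is limited). The gripper opens to 85 mm and grips with 20 to 120 N. Pads are 22 mm wide; open, the fingers measure 114 mm over their backs; the gripper's body (76 mm by 85 mm) begins 54 mm behind the grasp point. The pads swing forward as they close: fully open they stand 13 mm farther back than shut.
Start: joints at [1.212, 0.053, 1.613, -0, 1.476, -0.119], TCP at [0.148, 0.607, 0.231] pointing down, gripper open.
Joint ranges: [-3.01, 3.01], [-1.01, 2.22], [0.06, 2.58], [-1.02, 4.17], [0.09, 2.62], [-3.14, 3.14]. Speed limits (rad/s): [2.57, 2.57, 3.14, 3.14, 3.14, 3.14].

### API

Orientations are given as a unit quaternion [w, x, y, z].
In Python, from plant import state, cams, workorder, nets gives the robot as it stands.
- The arm moves only by the tool play_rows, never from a script. Its argument "motion" is a list of rows, each a list of 3 entries, a list of its own where there are three numbers: the closure, from -1 (fully open) to 1 (shut), then the shift along the world's x, y, z in m, then the turn about the world's z in rad. A call has 1 to 5 rows; each row is the pose to reach, as a shift and turn from the pose commanded when the call began; what a row does not reach only later rows make up. A row lasts 1/10 s, in which the tool goes at most 50 mm and 8.59 degrees, less where a joint would pass 70% of its speed; a pose out of reach is approached as far as the arm can. A call with a gripper value outside its range is refused whole. The fingers move at their own pace and stop on an object; the grip force is fixed at half the most. Time passes only in rows, so rows that repeat a pose let the fingers close. It gives the time, the measured TCP pose, the force and the opening at its end, in the units of the state.
- state(): the state, without advancing time (a new reading comes with each control period).
- cams.grab_frame(name): name is "scene" or "top"; returns (picture, depth): 384x512x3 uint8, red, green, blue; 384x512 float32, m along the optical axis (not along the pixel's ray), 0 where there is no reading.
- cams.camera_info(name): a dict with "K" (3x3 intrinsics, pixels), "rvec" (rotation vector, rad) and "tvec" (3), from world to camera coordinates, as OpenCV has them. Camera axes: x right, y down, z forward; pixel columns grow to the right and rows downward; lengths in m; the calibration is good to about 2 mm. A picture is of the moment at which its call begins. camera_info takes no time and is no camera call.
- workorder.job_done(): hands the job in, once; it reports no verdict.
Trained networks look in the newest picture that a camera, given by its name, has taken for a name from the list of things; names that differ only in an ending like _2 or _b are one class to them, and where a whole thing is asked for, a point or a joint stands for the part that bears it (a point fixed in the world has none). Each returns a list of dicts, best first, with "score" (0 to 1); they miss things now and then, are a little off and sometimes report something else, mostly with a low value. They report only what shows in the picture. A call takes as long as a camera call.
- nets.recognise(camera, target): "at" ([x, y, z] in m, in world coordinates, good to about 4 mm: the middle of the surface that is visible of it).
- nets.landmark_of(camera, target): "at" ([x, y, z] in m, in world coordinates, good to about 4 mm: a listed point, or the origin of a listed thing).
The state is a dict: "time": time; "joint_pos": joint angles; "joint_vel": joint speeds; "joint_efforts": joint torques, N m; "tool_pos": TCP position; "tool_rot": TCP orientation; "contact_force": force on the tool from outside, world axes, zero at the start; "ft_torque": the same for the moment, N m; "gripper_width": opening from 0.0 (shut) to 1.0 (fully open).
Only numpy, scipy, OpenCV 4.12 (cv2) and the standard library are available. Lean on these libraries where they do the work, as an engineer would, in place of code of your own. Each camera call takes 0.05 s, during which the arm holds its last target.

### The job

First press down the red tab of the check stand's seesaw cover until the black cover plate has tipped all the way up off the brass cup; do not move the plate by pushing the plate itself. Then take the casting with the blue stem out of the sloping cradle and lower it gently, dome down, into the cup until it stands upright with its flange flush on the rim, leaving the cover tipped up. Leave the yellow-stemmed casting in its pocket and disturb nothing else on the bench.

Things in the scene. Friction and masses are not known exactly. Their poses are not given: they have to be found in the camera images.
- blue_casting: Blue-stemmed domed aluminium casting, 103 mm long, 0.4 kg, round. Origin: centre of the dome's bottom (a 34 mm flat). Up its own z: convex dome to 73 mm across at z = 35 mm, flange 90 mm across z = 35 to 43, round blue stem 32 mm across z = 43 to 103, free to grip. Starts 35 mm deep in a cradle pocket, stem (+z) leaning 0.6 rad from vertical; draw it out along z by 40 mm or more.
- yellow_casting: Yellow-stemmed domed aluminium casting, 103 mm long, 0.4 kg, round. Origin: centre of the dome's bottom (a 34 mm flat). Up its own z: convex dome to 73 mm across at z = 35 mm, flange 90 mm across z = 35 to 43, round yellow stem 32 mm across z = 43 to 103, free to grip. Starts 35 mm deep in a cradle pocket, stem (+z) leaning 0.6 rad from vertical; to be left in its pocket.
- cradle: Blue fixed cradle, base 150 x 270 mm, two grey cup pockets on a deck sloping 0.6 rad; origin at bench level midway between the pockets, which lie at y = -60 and +60 mm. Its -x side is the low front: the stems lean towards its own -x. A casting's bottom rests about 56 mm above the bench; which casting is in which pocket varies.
- station: Grey fixed check stand, base plate from x = -60 to 195 mm, 100 mm wide, 12 mm thick; origin at bench level under the centre of the brass cup; +x runs from the cup to the cover's hinge and on to the red tab (tab overhangs the bare bench).
- seat (a point): On the axis of the brass cup, 27 mm above the bench: where the casting's origin lies when fully home. The cup is a concave bowl flaring upward; rim 86 mm outside, 77 mm inside, 35 mm above this point. The dome has about 1.6 mm of play at the rim and centres itself.
- cover_hinge (a point): Hinge axis of the cover: along the stand's y, 150 mm in the stand's +x from the cup's axis, 95 mm above the bench; fork cheeks 56 mm wide overall, up to 112 mm above the bench.
- cover (a joint): Seesaw cover angle in rad: 0 = plate level over the cup, grows as the tab goes down and the plate tips up, stop at 1.55. Friction holds it wherever it is left. Some 3 to 6 N on the tab moves it.
- cover_tab (a point): Red tab, 46 x 46 x 6 mm; this point is its centre, 65 mm from the hinge axis. At cover angle q the arm points 0.78 - q rad above level; at the stop it slopes 0.77 rad down, tab centre 50 mm above the bench. Best pressed on its upper face, following its arc about the hinge.
- cover_plate (a point): Black round cover plate, 86 mm across, 5 mm thick, centred over the cup when shut; this point is the centre of its underside. Fully tipped up it stands near upright over the hinge, about 115 mm from the cup's axis, its top 290 mm above the bench; a light knock moves it back, so pass above or round it.
- tin: Green-banded steel tin, 72 mm across, 90 mm tall; origin under its centre. Bystander.
- bottle: Amber bottle, 60 mm across, 170 mm tall; origin under its centre. Bystander.
- screwdriver: Orange-handled screwdriver, 200 mm long, lying along its x axis; origin under its centre. Bystander.
- end_cap: Black disc with a steel face, 100 mm across, 27 mm high, lying flat; origin under its centre. Bystander.
- bracket: Steel angle bracket, 120 x 50 mm, one end upturned 56 mm; origin under its centre. Bystander.

How it is judged:
By the outcome, as a careful person would: the job done as asked, in the order asked, and still so for the second after the job is handed in, with the robot touching nothing.
It also fails if it takes over 67 s, if anything falls off the work surface, if the arm or the gripper's body presses on something with over 40 N, if the wrist force passes 120 N, or if a joint passes its speed limit or range.

## Working session

There is one attempt and no reset: what is moved stays moved. The work goes in short steps, Python scripts to look and compute and a tool call to move; the robot and the scene stay as the last step left them, time stands still between calls to the robot, and variables do not carry over. Pictures are saved under pics/ and viewed, and the job is handed in when it is done.

Besides the shell and the picture viewer there is one more tool, called after "Request:" by a JSON object that holds its "fn" and its "kwargs", one argument or row to a line. play_rows: Moves the arm, as the interface text tells. Its arguments: {"type":"object","properties":{"motion":{"type":"array","items":{"type":"array"}}},"required":["motion"]}

```bash
ls; mkdir -p pics
cat > h.py <<'E'
import numpy as np, cv2
from plant import state, cams, workorder, nets
def snap(n,f):
    im,d=cams.grab_frame(n); cv2.imwrite('pics/'+f+'.png',im[:,:,::-1]); np.save('pics/'+f+'.npy',d); return im,d
def cam(n):
    c=cams.camera_info(n); R=cv2.Rodrigues(np.array(c['rvec'],float))[0]; return np.array(c['K']),R,np.array(c['tvec'],float).ravel()
def world(n,d):
    K,R,t=cam(n); v,u=np.mgrid[:d.shape[0],:d.shape[1]]
    p=np.stack([(u-K[0,2])/K[0,0]*d,(v-K[1,2])/K[1,1]*d,d],-1)
    return (p-t)@R
E
python3 - <<'E'
from h import *
print(state())
for n in('scene','top'):
    snap(n,n+'0')
    K,R,t=cam(n); print(n,'campos',-R.T@t)
    for k in ['blue_casting','yellow_casting','cradle','station','seat','cover_hinge','cover_tab','cover_plate']:
        r=nets.landmark_of(n,k); print(n,k,[(np.round(x['at'],3),round(x['score'],2)) for x in r[:2]])
print(state()['time'])
E
```

```text
pics
{'time': 0.0, 'joint_pos': array([ 1.21202408e+00,  5.33630452e-02,  1.61429515e+00, -1.74206210e-05,
        1.47600500e+00, -1.18938645e-01]), 'joint_vel': array([ 0.00056367,  0.00112708,  0.00090714,  0.00013578,  0.00073672,
       -0.00117656]), 'joint_efforts': array([-1.51933324e-03, -3.93684769e+01, -3.70173883e+01, -2.14125048e-04,
        7.07063780e-03,  2.66836835e-06]), 'tool_pos': array([0.148209 , 0.6065291, 0.2300585]), 'tool_rot': array([ 0.55560122, -0.43698043,  0.55684566,  0.43620901]), 'contact_force': array([ 0.04091727, -0.38796222, -0.12364725]), 'ft_torque': array([ 0.01707499, -0.0168587 , -0.04714254]), 'gripper_width': 1.0025115666228797}
scene campos [1.2219572  0.74854004 0.90981217]
scene blue_casting [(array([0.548, 0.297, 0.056]), 0.92)]
scene yellow_casting [(array([0.617, 0.196, 0.06 ]), 0.85)]
scene cradle [(array([0.588, 0.25 , 0.001]), 0.67)]
scene station [(array([ 0.456, -0.054,  0.001]), 0.76)]
scene seat [(array([ 0.449, -0.056,  0.03 ]), 0.89)]
scene cover_hinge [(array([ 0.566, -0.148,  0.095]), 0.61)]
scene cover_tab [(array([ 0.608, -0.181,  0.132]), 0.73)]
scene cover_plate [(array([ 0.45 , -0.052,  0.09 ]), 0.92)]
top campos [0.43986744 0.05210174 1.3109555 ]
top blue_casting [(array([0.552, 0.3  , 0.052]), 0.87)]
top yellow_casting [(array([0.616, 0.195, 0.055]), 0.9)]
top cradle [(array([0.59 , 0.249, 0.003]), 0.72), (array([ 0.566, -0.15 ,  0.097]), 0.41)]
top station [(array([ 0.449, -0.056,  0.002]), 0.56)]
top seat [(array([ 0.451, -0.053,  0.032]), 0.57)]
top cover_hinge [(array([ 0.566, -0.151,  0.095]), 0.95)]
top cover_tab [(array([ 0.607, -0.187,  0.133]), 0.92), (array([ 0.45 , -0.06 ,  0.001]), 0.65)]
top cover_plate [(array([ 0.446, -0.054,  0.093]), 0.97)]
0.9
```

View pics/scene0.png

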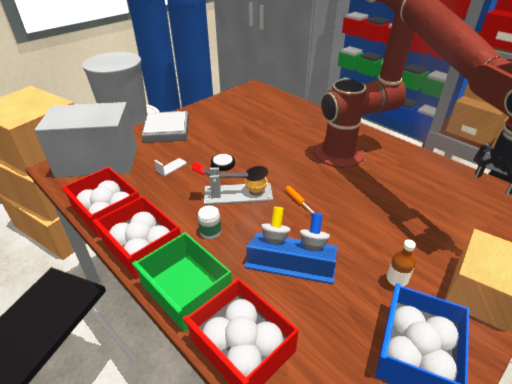

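View pics/top0.png

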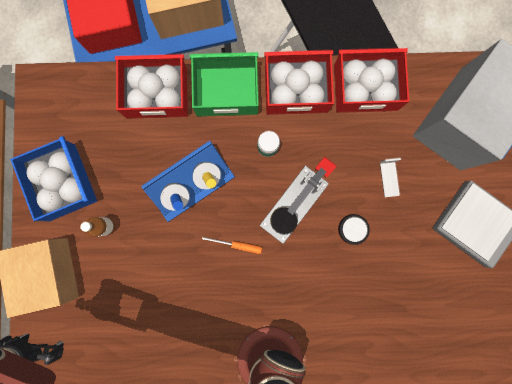

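The scene view shows the stand near (235,185), with the red tab at (200,168) and the plate at (258,173). The blue stem is at (317,222), on the left-hand side seen from the robot, and the yellow stem at (277,217). In the top view the tab is at (325,167), the plate at (285,220), the blue casting at (175,198) and the yellow at (207,177). The network points suggest the cover already sits slightly open, at q of about 0.17. I'll refine these with depth.

Run:
```python
from h import *
from scipy.spatial.transform import Rotation as Ro
q=state()['tool_rot']; M=Ro.from_quat([q[1],q[2],q[3],q[0]]).as_matrix(); print('tool axes cols\n',M.round(3))
for n in('scene','top'):
    im=cv2.imread(f'pics/{n}0.png'); d=np.load(f'pics/{n}0.npy'); W=world(n,d)
    hsv=cv2.cvtColor(im,cv2.COLOR_BGR2HSV).astype(int); H,S,V=hsv[...,0],hsv[...,1],hsv[...,2]
    def reg(m,c,r,name,zl=0.01):
        m=m&(d>0)&(np.hypot(W[...,0]-c[0],W[...,1]-c[1])<r)&(W[...,2]>zl)
        P=W[m]; 
        if len(P)==0: print(name,0);return
        print(n,name,len(P),'med',np.median(P,0).round(4),'min',P.min(0).round(3),'max',P.max(0).round(3)); return P
    P=reg(((H<8)|(H>172))&(S>180)&(V>100),(0.607,-0.184),0.05,'tab',0.1)
    if P is not None and len(P)>6:
        c=P.mean(0);u,s,v=np.linalg.svd(P-c);print('  normal',v[2].round(3),'tilt',np.arccos(abs(v[2][2])))
    P=reg((V<60),(0.449,-0.054),0.05,'plate',0.06)
    c=P.mean(0);u,s,v=np.linalg.svd(P-c);print('  normal',v[2].round(3),'tilt',np.arccos(abs(v[2][2])))
    P=reg((H>100)&(H<125)&(S>150),(0.52,0.28),0.06,'bluestem',0.115)
    P=reg((H>20)&(H<35)&(S>150),(0.58,0.175),0.06,'yelstem',0.1)
```

```text
tool axes cols
 [[ 0.    -0.971  0.238]
 [ 0.     0.238  0.971]
 [-1.     0.     0.   ]]
scene tab 96 med [ 0.6118 -0.1822  0.1348] min [ 0.577 -0.21   0.116] max [ 0.638 -0.153  0.147]
  normal [-0.417  0.391  0.821] tilt 0.608310120982783
scene plate 178 med [ 0.4535 -0.0515  0.0971] min [ 0.415 -0.088  0.089] max [ 0.491 -0.019  0.105]
  normal [ 0.135 -0.13   0.982] tilt 0.1886455780936054
scene bluestem 126 med [0.5197 0.2801 0.1315] min [0.503 0.262 0.115] max [0.536 0.293 0.147]
scene yelstem 184 med [0.5864 0.1824 0.1248] min [0.557 0.16  0.1  ] max [0.606 0.196 0.148]
top tab 188 med [ 0.6106 -0.1887  0.1371] min [ 0.581 -0.213  0.119] max [ 0.636 -0.156  0.149]
  normal [-0.418  0.37   0.83 ] tilt 0.5919953292934281
top plate 499 med [ 0.4479 -0.0548  0.0983] min [ 0.41  -0.095  0.087] max [ 0.488 -0.017  0.11 ]
  normal [-0.131  0.117 -0.984] tilt 0.17704036487479988
top bluestem 119 med [0.5098 0.2672 0.1369] min [0.489 0.251 0.115] max [0.533 0.288 0.149]
top yelstem 132 med [0.5763 0.1684 0.1358] min [0.556 0.151 0.101] max [0.604 0.19  0.15 ]
```

Run:
```python
import cv2
for n,(x,y,w,h) in {'top':(140,130,210,130),'scene':(150,140,200,150)}.items():
    i=cv2.imread(f'pics/{n}0.png')[y:y+h,x:x+w]; cv2.imwrite(f'pics/{n}0c.png',cv2.resize(i,None,fx=3.6,fy=3.6,interpolation=cv2.INTER_CUBIC))
```

```text
(no output)
```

View pics/scene0c.png

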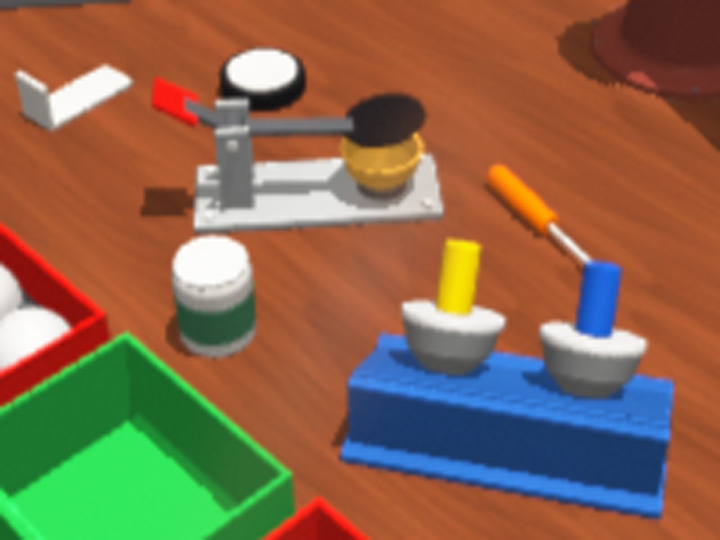

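Request:
{"fn": "play_rows", "kwargs": {
  "motion": [
    [1,[0.0,0.0,0.04],-0.09],
    [1,[0.02,-0.03,0.07],-0.18],
    [1,[0.04,-0.07,0.09],-0.27],
    [1,[0.06,-0.11,0.09],-0.36],
    [1,[0.08,-0.15,0.09],-0.45]
  ]
}}

```text
time: 1.4
tool_pos: [0.2291, 0.4561, 0.3228]
tool_rot: [0.641, -0.3, 0.639, 0.301]
contact_force: [0.7, -0.2, 0.3]
gripper_width: 0.147
```

Request:
{"fn": "play_rows", "kwargs": {
  "motion": [
    [1,[0.024,-0.04,0],0],
    [1,[0.048,-0.08,0],0],
    [1,[0.072,-0.12,0],0],
    [1,[0.096,-0.16,0],0],
    [1,[0.12,-0.2,0],0]
  ]
}}

```text
time: 1.9
tool_pos: [0.3489, 0.2554, 0.3216]
tool_rot: [0.64, -0.302, 0.639, 0.302]
contact_force: [1.2, 0.4, 0.6]
gripper_width: -0.002
```

Request:
{"fn": "play_rows", "kwargs": {
  "motion": [
    [1,[0.024,-0.04,0],0],
    [1,[0.048,-0.08,0],0],
    [1,[0.072,-0.12,0],0],
    [1,[0.096,-0.16,0],0],
    [1,[0.12,-0.2,0],0]
  ]
}}

```text
time: 2.4
tool_pos: [0.4691, 0.0552, 0.3217]
tool_rot: [0.64, -0.301, 0.639, 0.301]
contact_force: [0.9, 0.4, 1.2]
gripper_width: -0.002
```

Request:
{"fn": "play_rows", "kwargs": {
  "motion": [
    [1,[0.028,-0.04,0],0],
    [1,[0.056,-0.08,0],0],
    [1,[0.084,-0.12,0],0],
    [1,[0.112,-0.16,0],0],
    [1,[0.138,-0.199,0],0]
  ]
}}

```text
time: 2.9
tool_pos: [0.6074, -0.1439, 0.3212]
tool_rot: [0.64, -0.301, 0.64, 0.301]
contact_force: [1.3, 0.8, 0.2]
gripper_width: -0.001
```

Request:
{"fn": "play_rows", "kwargs": {
  "motion": [
    [1,[-0.002,-0.039,0],0],
    [1,[-0.002,-0.039,-0.04],0],
    [1,[-0.002,-0.039,-0.08],0],
    [1,[-0.002,-0.039,-0.12],0],
    [1,[-0.002,-0.039,-0.16],0]
  ]
}}

```text
time: 3.4
tool_pos: [0.6043, -0.1811, 0.1599]
tool_rot: [0.64, -0.302, 0.64, 0.301]
contact_force: [-0.3, -0.1, 0.3]
gripper_width: 0.002
```

Run:
```python
from h import *
im,d=snap('scene','s1'); i=im[100:230,130:330,::-1]; cv2.imwrite('pics/s1c.png',cv2.resize(i,None,fx=3.8,fy=3.8,interpolation=cv2.INTER_CUBIC))
print(state()['tool_pos'])
```

```text
[ 0.60003509 -0.17924008  0.15104975]
```

View pics/s1c.png

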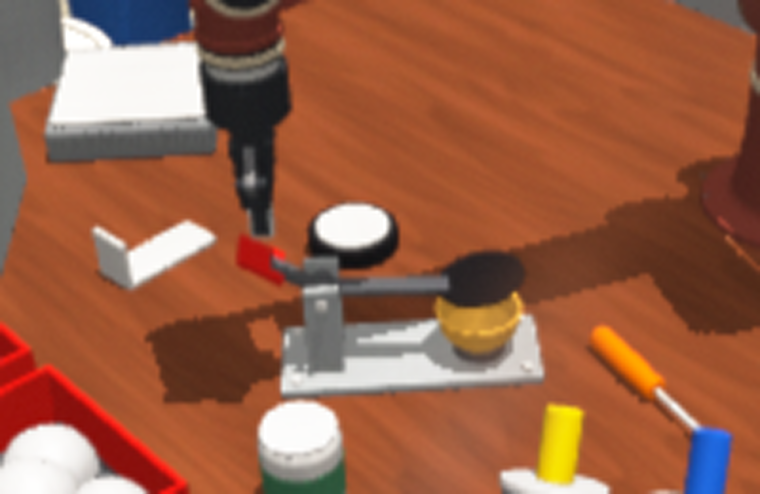

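The closed fingertips, at (262,230) in the crop, sit just above the red tab at (262,258), and the plate is still where it was. The arm overshoots a little after a fast move, so I'll go slowly from here.

Request:
{"fn": "play_rows", "kwargs": {
  "motion": [
    [1,[0,0,0],0],
    [1,[0,0,0],0]
  ]
}}

```text
time: 3.65
tool_pos: [0.6055, -0.1813, 0.1636]
tool_rot: [0.64, -0.302, 0.639, 0.301]
contact_force: [1.0, -0.7, 0.3]
gripper_width: -0.001
```

Request:
{"fn": "play_rows", "kwargs": {
  "motion": [
    [1,[0,0,-0.008],0],
    [1,[0,0,-0.016],0],
    [1,[0.001,-0.001,-0.024],0],
    [1,[0.002,-0.002,-0.032],0],
    [1,[0.003,-0.003,-0.04],0]
  ]
}}

```text
time: 4.15
tool_pos: [0.6084, -0.1844, 0.1218]
tool_rot: [0.64, -0.302, 0.639, 0.301]
contact_force: [1.0, -0.4, 2.7]
gripper_width: 0.001
```

Request:
{"fn": "play_rows", "kwargs": {
  "motion": [
    [1,[0.001,-0.001,-0.008],0],
    [1,[0.002,-0.002,-0.016],0],
    [1,[0.003,-0.002,-0.024],0],
    [1,[0.004,-0.003,-0.03],0],
    [1,[0.005,-0.004,-0.036],0]
  ]
}}

```text
time: 4.65
tool_pos: [0.6115, -0.1872, 0.084]
tool_rot: [0.639, -0.3, 0.64, 0.303]
contact_force: [-1.6, 1.1, 3.9]
gripper_width: -0.002
```

Request:
{"fn": "play_rows", "kwargs": {
  "motion": [
    [1,[0,0,-0.006],0],
    [1,[0,0,-0.012],0],
    [1,[0.0,0.0,-0.018],0],
    [1,[0.0,0.0,-0.023],0],
    [1,[0.0,0.0,-0.027],0]
  ]
}}

```text
time: 5.15
tool_pos: [0.6123, -0.1879, 0.0577]
tool_rot: [0.64, -0.301, 0.64, 0.302]
contact_force: [-0.4, -0.1, 3.0]
gripper_width: 0.002
```

Run:
```python
from h import *
im,d=snap('scene','s2'); i=im[100:230,130:330,::-1]; cv2.imwrite('pics/s2c.png',cv2.resize(i,None,fx=3.8,fy=3.8,interpolation=cv2.INTER_CUBIC))
print(state()['tool_pos'],state()['contact_force'])
```

```text
[ 0.61204566 -0.18769248  0.05697945] [ 1.65446035 -0.23374772  0.73413695]
```

View pics/s2c.png

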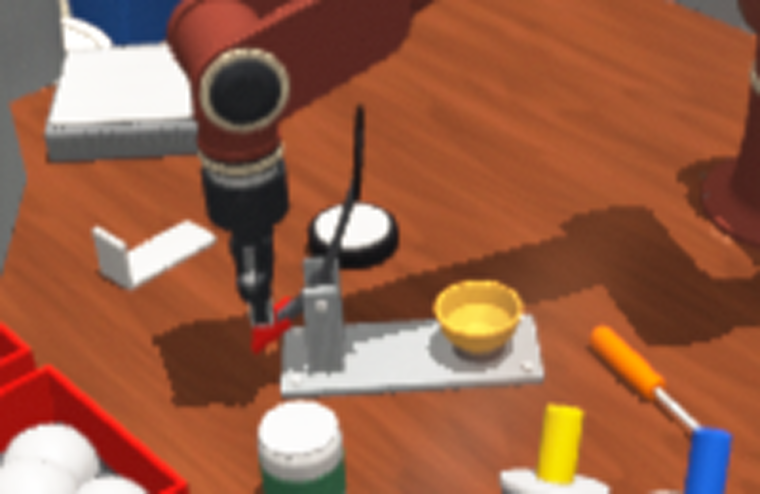

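The tab is down at (268,325) and the plate is nearly upright at (358,150), so the cover isn't at its stop yet. I'll keep pressing slowly and watch the force.

Request:
{"fn": "play_rows", "kwargs": {
  "motion": [
    [1,[0,0,-0.003],0],
    [1,[0,0,-0.006],0],
    [1,[0.0,0.0,-0.008],0],
    [1,[0.0,0.0,-0.01],0]
  ]
}}

```text
time: 5.6
tool_pos: [0.6129, -0.1882, 0.0488]
tool_rot: [0.64, -0.302, 0.639, 0.301]
contact_force: [-0.5, -2.1, 6.1]
gripper_width: -0.004
```

Request:
{"fn": "play_rows", "kwargs": {
  "motion": [
    [1,[0,0,-0.002],0],
    [1,[0,0,-0.004],0],
    [1,[0.0,0.0,-0.004],0]
  ]
}}

```text
time: 5.9
tool_pos: [0.6147, -0.1892, 0.0469]
tool_rot: [0.641, -0.303, 0.638, 0.3]
contact_force: [0.8, -1.9, 7.8]
gripper_width: -0.0
```

Request:
{"fn": "play_rows", "kwargs": {
  "motion": [
    [1,[0,0,-0.002],0],
    [1,[0,0,-0.004],0],
    [1,[0.0,0.0,-0.004],0]
  ]
}}

```text
time: 6.2
tool_pos: [0.6163, -0.1902, 0.0451]
tool_rot: [0.642, -0.304, 0.637, 0.299]
contact_force: [2.3, -2.0, 12.7]
gripper_width: -0.002
```

Run:
```python
from h import *
im,d=snap('scene','s3'); i=im[100:230,130:330,::-1]; cv2.imwrite('pics/s3c.png',cv2.resize(i,None,fx=3.8,fy=3.8,interpolation=cv2.INTER_CUBIC))
print(state()['tool_pos'],state()['contact_force'])
for k in('cover_plate','cover_tab','seat'): print(k,nets.landmark_of('scene',k)[:2])
hsv=cv2.cvtColor(im,cv2.COLOR_RGB2HSV).astype(int);H,S,V=hsv[...,0],hsv[...,1],hsv[...,2];W=world('scene',d)
m=(V<60)&(np.hypot(W[...,0]-.54,W[...,1]+.13)<.06)&(W[...,2]>.2)&(d>0)
P=W[m];c=P.mean(0);u,s,v=np.linalg.svd(P-c);print(len(P),c,P.max(0),v)
```

```text
[ 0.61628542 -0.19018724  0.04504775] [ 1.89588645 -2.61384189 13.29646274]
cover_plate [{'at': [0.5412, -0.1309, 0.2425], 'score': 0.56}]
cover_tab [{'at': [0.6043, -0.1805, 0.0507], 'score': 0.66}]
seat [{'at': [0.4494, -0.0541, 0.026], 'score': 0.71}, {'at': [0.4507, 0.5325, -0.0008], 'score': 0.35}]
20 [ 0.56338087 -0.10954193  0.24897123] [ 0.59292143 -0.09544866  0.28615804] [[-0.18191464  0.13746239  0.97365864]
 [-0.11924848 -0.9859563   0.11691866]
 [ 0.97605679 -0.09483809  0.19575207]]
```

View pics/s3c.png

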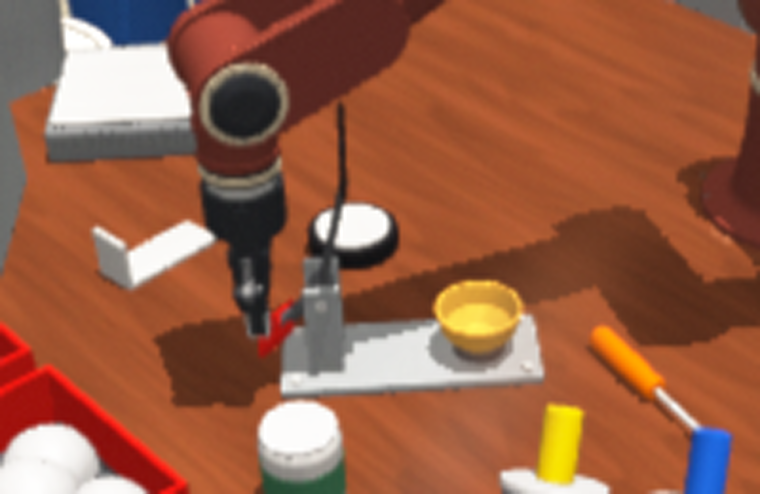

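The tab is at its stop: force rose to 13 N with the tip slipping outward, the tab centre is 51 mm up, and the plate is about 119 mm from the cup axis. Next I'll retreat outward and up, then go to the blue casting.

Request:
{"fn": "play_rows", "kwargs": {
  "motion": [
    [1,[0.008,-0.006,0.005],0],
    [1,[0.02,-0.016,0.02],0],
    [1,[0.03,-0.025,0.05],0],
    [1,[0.03,-0.025,0.09],0],
    [1,[0.03,-0.025,0.13],0]
  ]
}}

```text
time: 6.9
tool_pos: [0.6416, -0.2128, 0.1696]
tool_rot: [0.639, -0.3, 0.641, 0.302]
contact_force: [0.3, 0.3, 0.8]
gripper_width: -0.002
```

Request:
{"fn": "play_rows", "kwargs": {
  "motion": [
    [1,[0,0,0.04],0],
    [1,[0,0,0.08],0],
    [1,[0,0,0.12],0],
    [1,[0,0,0.16],0],
    [1,[0,0,0.18],0]
  ]
}}

```text
time: 7.4
tool_pos: [0.6431, -0.2133, 0.3545]
tool_rot: [0.641, -0.303, 0.639, 0.3]
contact_force: [-0.6, 1.0, 0.9]
gripper_width: -0.001
```

Request:
{"fn": "play_rows", "kwargs": {
  "motion": [
    [1,[-0.01,0.04,0],0.14],
    [1,[-0.02,0.08,0],0.28],
    [1,[-0.03,0.12,0],0.42],
    [1,[-0.04,0.16,0],0.56],
    [1,[-0.05,0.2,0],0.7]
  ]
}}

```text
time: 7.9
tool_pos: [0.5916, -0.0115, 0.3491]
tool_rot: [0.496, -0.503, 0.496, 0.504]
contact_force: [0.1, 0.4, 0.1]
gripper_width: 0.002
```

Request:
{"fn": "play_rows", "kwargs": {
  "motion": [
    [-1,[-0.01,0.045,0],0.14],
    [-1,[-0.02,0.09,0],0.28],
    [-1,[-0.035,0.135,0],0.42],
    [-1,[-0.05,0.18,0],0.564],
    [-1,[-0.06,0.22,0],0.564]
  ]
}}

```text
time: 8.4
tool_pos: [0.5311, 0.209, 0.3494]
tool_rot: [0.337, -0.621, 0.337, 0.622]
contact_force: [0.8, 0.4, -0.9]
gripper_width: 0.846
```

Run:
```python
from h import *
im,d=snap('scene','s4'); cv2.imwrite('pics/s4c.png',cv2.resize(im[:,:,::-1],(768,576)))
print(state())
for c in('scene','top'):
    if c=='top': snap(c,'t4')
    for k in('cover_plate','blue_casting','seat'): print(k,[(np.round(x['at'],4),x['score']) for x in nets.landmark_of(c,k)[:2]])
```

```text
{'time': 8.45, 'joint_pos': array([ 0.25135742, -0.11712067,  1.58521383,  0.00484693,  1.67541731,
       -1.89962536]), 'joint_vel': array([-0.07510933,  0.00113159, -0.00168573, -0.05423753,  0.00156658,
       -0.11676358]), 'joint_efforts': array([ -5.39768994, -31.7482388 , -38.19920182,  -1.00369357,
        -0.11281678,   0.12969973]), 'tool_pos': array([0.52955468, 0.21398182, 0.34931546]), 'tool_rot': array([ 0.33672114, -0.62055624,  0.33514021,  0.62386686]), 'contact_force': array([-2.61701271,  3.18612135,  0.39458642]), 'ft_torque': array([0.10869453, 0.06764378, 0.02512628]), 'gripper_width': 0.9238004361196163}
cover_plate [(array([ 0.5456, -0.1318,  0.2445]), 0.59)]
blue_casting [(array([0.5501, 0.2978, 0.0545]), 0.61)]
seat [(array([ 0.4501, -0.0551,  0.0296]), 0.65)]
cover_plate [(array([ 0.5404, -0.1287,  0.2431]), 0.92)]
blue_casting [(array([0.5493, 0.2996, 0.0546]), 0.54)]
seat [(array([ 0.4524, -0.0564,  0.0268]), 0.94)]
```

View pics/s4c.png

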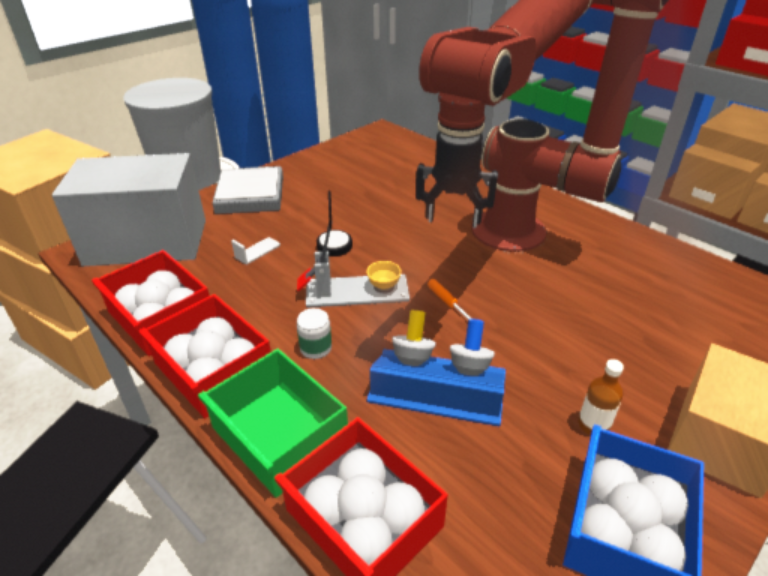

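Request:
{"fn": "play_rows", "kwargs": {
  "motion": [
    [-1,[-0.009,0.03,0],0],
    [-1,[-0.018,0.063,0],0],
    [-1,[-0.018,0.063,-0.03],0],
    [-1,[-0.018,0.063,-0.06],0],
    [-1,[-0.018,0.063,-0.09],0]
  ]
}}

```text
time: 9.3
tool_pos: [0.515, 0.2692, 0.2595]
tool_rot: [-0.339, 0.621, -0.338, -0.621]
contact_force: [-0.2, 0.9, -0.4]
gripper_width: 1.001
```

Request:
{"fn": "play_rows", "kwargs": {
  "motion": [
    [-1,[0,0,0],0],
    [-1,[0,0,0],0]
  ]
}}

```text
time: 9.5
tool_pos: [0.5147, 0.2692, 0.2603]
tool_rot: [0.338, -0.621, 0.339, 0.621]
contact_force: [-0.1, -0.8, 0.4]
gripper_width: 1.002
```

Request:
{"fn": "play_rows", "kwargs": {
  "motion": [
    [-1,[-0.003,0.005,-0.03],0],
    [-1,[-0.003,0.005,-0.06],0],
    [-1,[-0.003,0.005,-0.09],0],
    [-1,[-0.003,0.005,-0.11],0],
    [-1,[-0.003,0.005,-0.13],0]
  ]
}}

```text
time: 10.0
tool_pos: [0.5133, 0.2753, 0.1323]
tool_rot: [-0.339, 0.622, -0.337, -0.62]
contact_force: [0.1, 0.2, 1.0]
gripper_width: 0.999
```

Request:
{"fn": "play_rows", "kwargs": {
  "motion": [
    [-1,[0,0,-0.01],0],
    [-1,[0,0,-0.02],0],
    [-1,[0,0,-0.03],0],
    [-1,[0,0,-0.03],0]
  ]
}}

```text
time: 10.4
tool_pos: [0.5112, 0.2749, 0.0996]
tool_rot: [0.338, -0.621, 0.338, 0.621]
contact_force: [-0.6, -0.1, -0.6]
gripper_width: 0.997
```

Run:
```python
from h import *
im,d=snap('scene','s5'); cv2.imwrite('pics/s5c.png',cv2.resize(im[150:290,220:380,::-1],None,fx=4,fy=4,interpolation=cv2.INTER_CUBIC))
print(state()['tool_pos'],state()['contact_force'])
```

```text
[0.51147867 0.27506038 0.10029618] [-1.06713528 -0.14271402 -0.32084819]
```

View pics/s5c.png

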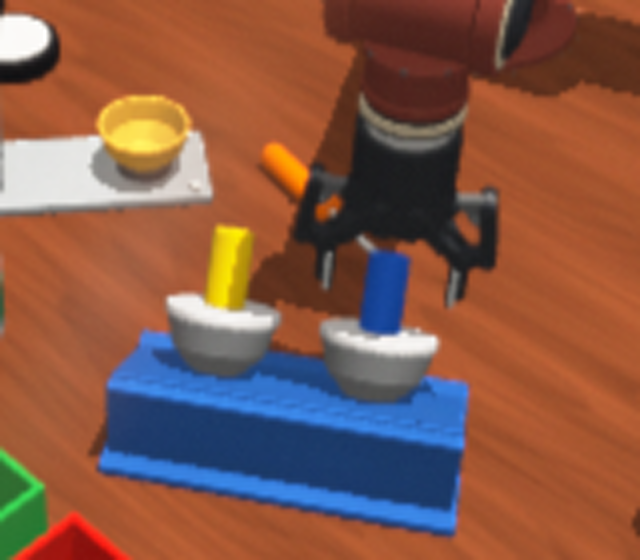

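The open fingers straddle the blue stem, with the tips at (325,285) and (455,300) and the stem at (385,290). Closing now.

Request:
{"fn": "play_rows", "kwargs": {
  "motion": [
    [0,[0,0,0],0],
    [0.2,[0,0,0],0],
    [0.4,[0,0,0],0],
    [1,[0,0,0],0],
    [1,[0,0,0],0]
  ]
}}

```text
time: 10.95
tool_pos: [0.512, 0.2751, 0.1012]
tool_rot: [-0.338, 0.622, -0.338, -0.621]
contact_force: [-0.2, -0.0, 3.3]
gripper_width: 0.362
```

Request:
{"fn": "play_rows", "kwargs": {
  "motion": [
    [1,[0,0,0],0],
    [1,[0,0,0],0],
    [1,[0,0,0],0],
    [1,[0,0,0],0]
  ]
}}

```text
time: 11.35
tool_pos: [0.5119, 0.2751, 0.1012]
tool_rot: [-0.338, 0.621, -0.338, -0.621]
contact_force: [-0.6, -0.9, 5.3]
gripper_width: 0.357
```

Request:
{"fn": "play_rows", "kwargs": {
  "motion": [
    [1,[-0.003,-0.002,0.005],0],
    [1,[-0.006,-0.004,0.01],0],
    [1,[-0.009,-0.006,0.016],0],
    [1,[-0.013,-0.008,0.022],0],
    [1,[-0.016,-0.01,0.028],0]
  ]
}}

```text
time: 11.85
tool_pos: [0.4945, 0.2648, 0.1283]
tool_rot: [0.338, -0.621, 0.338, 0.621]
contact_force: [0.0, 0.3, -3.0]
gripper_width: 0.365
```

Request:
{"fn": "play_rows", "kwargs": {
  "motion": [
    [1,[-0.004,-0.002,0.007],0],
    [1,[-0.008,-0.005,0.014],0],
    [1,[-0.012,-0.008,0.021],0],
    [1,[-0.016,-0.01,0.028],0],
    [1,[-0.02,-0.013,0.035],0]
  ]
}}

```text
time: 12.35
tool_pos: [0.4751, 0.2519, 0.164]
tool_rot: [-0.338, 0.621, -0.338, -0.621]
contact_force: [0.6, -0.6, -2.9]
gripper_width: 0.362
```

Run:
```python
from h import *
im,d=snap('scene','s6'); cv2.imwrite('pics/s6c.png',cv2.resize(im[130:290,210:380,::-1],None,fx=3.7,fy=3.7,interpolation=cv2.INTER_CUBIC))
print(state()['tool_pos'],state()['contact_force'])
for k in('blue_casting','yellow_casting'): print(k,[(np.round(x['at'],4),x['score']) for x in nets.landmark_of('scene',k)[:2]])
```

```text
[0.47534192 0.25185453 0.16533656] [ 0.35901252  0.68860289 -3.05445243]
blue_casting [(array([0.5094, 0.2772, 0.1184]), 0.64)]
yellow_casting [(array([0.6149, 0.1945, 0.0577]), 0.58)]
```

View pics/s6c.png

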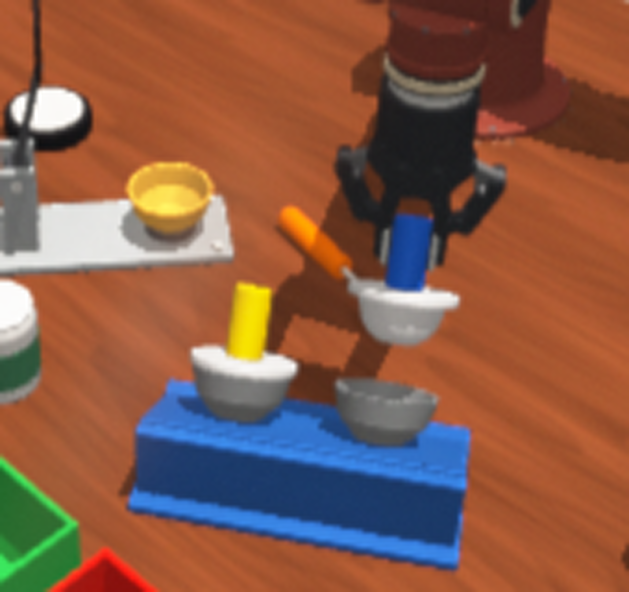

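The blue casting is out of its pocket, held still tilted, with its dome at (400,320) in the crop. The yellow casting hasn't moved. I'll carry it over the cup, rest the low flange edge on the rim, and let the casting pivot in the pads towards upright.

Request:
{"fn": "play_rows", "kwargs": {
  "motion": [
    [1,[-0.005,-0.01,0.02],0],
    [1,[-0.01,-0.03,0.045],0],
    [1,[-0.014,-0.06,0.065],0],
    [1,[-0.018,-0.09,0.07],0],
    [1,[-0.022,-0.12,0.07],0]
  ]
}}

```text
time: 13.0
tool_pos: [0.4539, 0.1313, 0.2348]
tool_rot: [-0.338, 0.622, -0.337, -0.62]
contact_force: [1.1, -0.7, -2.6]
gripper_width: 0.361
```

Request:
{"fn": "play_rows", "kwargs": {
  "motion": [
    [1,[-0.006,-0.04,0],0],
    [1,[-0.012,-0.08,0],0],
    [1,[-0.018,-0.12,0],0],
    [1,[-0.024,-0.16,0],0],
    [1,[-0.028,-0.19,0],0]
  ]
}}

```text
time: 13.5
tool_pos: [0.4248, -0.0599, 0.233]
tool_rot: [-0.338, 0.621, -0.339, -0.621]
contact_force: [0.7, -0.0, -2.5]
gripper_width: 0.364
```

Request:
{"fn": "play_rows", "kwargs": {
  "motion": [
    [1,[0,-0.008,-0.02],0],
    [1,[0,-0.013,-0.04],0],
    [1,[0,-0.013,-0.06],0],
    [1,[0,-0.013,-0.065],0],
    [1,[0,-0.013,-0.065],0]
  ]
}}

```text
time: 14.0
tool_pos: [0.4248, -0.0706, 0.1672]
tool_rot: [0.338, -0.62, 0.338, 0.622]
contact_force: [0.0, 0.5, -2.8]
gripper_width: 0.362
```

Run:
```python
from h import *
for n in('scene','top'):
    im,d=snap(n,n+'7')
    for k in('blue_casting','seat','cover_plate'): print(n,k,[(np.round(x['at'],4),round(x['score'],2)) for x in nets.landmark_of(n,k)[:2]])
    x,y=(190,100) if n=='scene' else (220,150)
    cv2.imwrite(f'pics/{n}7c.png',cv2.resize(im[y:y+110,x:x+130,::-1],None,fx=5,fy=5,interpolation=cv2.INTER_CUBIC))
print(state()['tool_pos'],state()['contact_force'],state()['time'])
```

```text
scene blue_casting [(array([ 0.4611, -0.0438,  0.1215]), 0.87)]
scene seat [(array([ 0.4498, -0.0586,  0.0279]), 0.86), (array([ 0.5652, -0.1497,  0.0938]), 0.55)]
scene cover_plate [(array([ 0.5451, -0.1286,  0.2421]), 0.78)]
top blue_casting [(array([ 0.4637, -0.0444,  0.1212]), 0.58)]
top seat [(array([ 0.4501, -0.0571,  0.0309]), 0.94)]
top cover_plate [(array([ 0.542 , -0.1308,  0.245 ]), 0.53)]
[ 0.42585595 -0.07094761  0.1690848 ] [ 0.74665229 -0.3847634  -3.30080699] 14.4
```

View pics/scene7c.png

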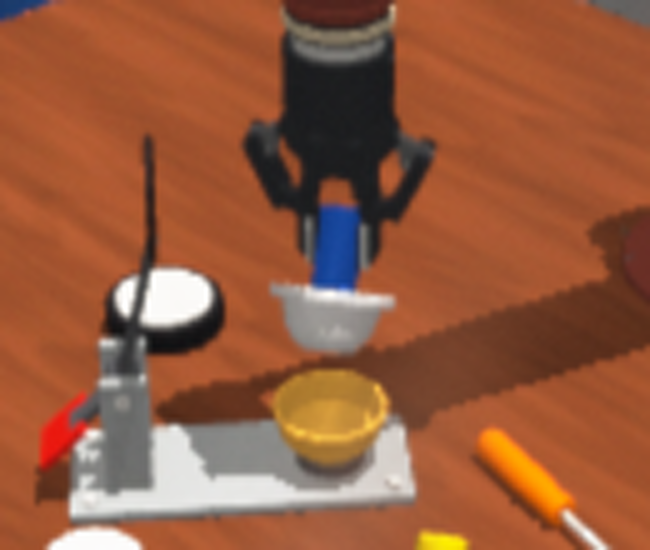

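The tilted casting hangs directly above the open cup (dome at (333,320), cup at (330,405)), and the cover is still up. Lowering slowly.

Request:
{"fn": "play_rows", "kwargs": {
  "motion": [
    [1,[0,0,-0.014],0],
    [1,[0,0,-0.028],0],
    [1,[0,0,-0.04],0],
    [1,[0,0,-0.05],0],
    [1,[0,0,-0.058],0]
  ]
}}

```text
time: 14.9
tool_pos: [0.4247, -0.0707, 0.1085]
tool_rot: [0.338, -0.62, 0.338, 0.622]
contact_force: [0.6, 0.3, -2.9]
gripper_width: 0.36
```

Request:
{"fn": "play_rows", "kwargs": {
  "motion": [
    [1,[0,0,-0.003],0],
    [1,[0,0,-0.006],0],
    [1,[0,0,-0.009],0],
    [1,[0,0,-0.012],0]
  ]
}}

```text
time: 15.3
tool_pos: [0.4274, -0.0708, 0.1032]
tool_rot: [-0.339, 0.622, -0.337, -0.62]
contact_force: [-6.9, 7.3, 26.1]
gripper_width: 0.361
```

```bash
cat > look.py <<'E'
import sys
from h import *
t=sys.argv[1]
for n in('scene','top'):
    im,d=snap(n,n+t)
    for k in('blue_casting','cover_plate'): print(n,k,[(np.round(x['at'],4),round(x['score'],2)) for x in nets.landmark_of(n,k)[:1]])
    x,y=(190,100) if n=='scene' else (230,170)
    w,h=(130,110) if n=='scene' else (100,90)
    globals()[n]=cv2.resize(im[y:y+h,x:x+w,::-1],(650,550) if n=='scene' else (611,550),interpolation=cv2.INTER_CUBIC)
cv2.imwrite(f'pics/both{t}.png',cv2.resize(np.hstack([scene,top]),(800,349)))
cv2.imwrite(f'pics/sc{t}.png',scene)
s=state();print(s['tool_pos'],s['contact_force'],s['ft_torque'],s['time'])
E
python3 look.py 8
```

```text
scene blue_casting [(array([ 0.4597, -0.0468,  0.0538]), 0.65)]
scene cover_plate [(array([ 0.5429, -0.129 ,  0.2464]), 0.72)]
top blue_casting [(array([ 0.4636, -0.0464,  0.0559]), 0.35)]
top cover_plate [(array([ 0.5413, -0.1297,  0.2453]), 0.82)]
[ 0.42784689 -0.0707038   0.10327842] [-5.73140267  5.15410482 17.14604372] [ 1.04849734  1.41047788 -0.0696845 ] 15.6
```

View pics/sc8.png

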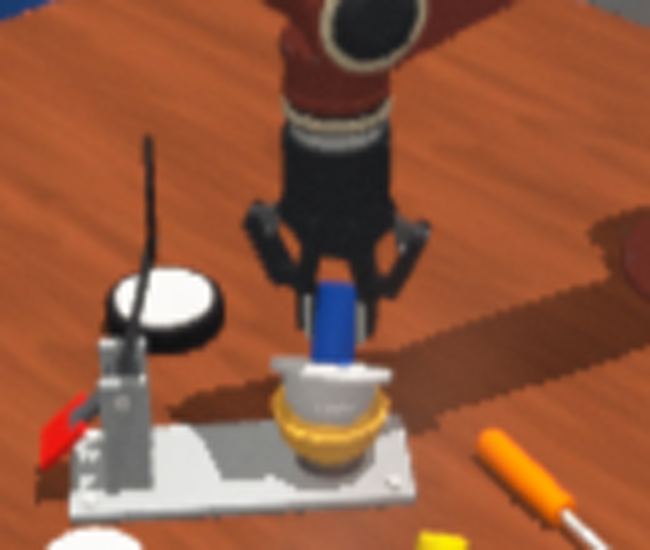

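The casting sits in the bowl, still tilted. The force shows it leaning on the rim on its -y side, so I'll ease it about 3 mm to +y and then start bringing it upright, moving away from the lean and down.

Request:
{"fn": "play_rows", "kwargs": {
  "motion": [
    [1,[-0.001,0.0015,0.0],0],
    [1,[-0.0015,0.0025,0.0],0],
    [1,[0.001,0.004,-0.001],0],
    [1,[0.0035,0.0055,-0.002],0],
    [1,[0.006,0.007,-0.003],0]
  ]
}}

```text
time: 16.1
tool_pos: [0.4348, -0.0656, 0.1005]
tool_rot: [-0.338, 0.624, -0.338, -0.618]
contact_force: [-4.1, -1.1, 14.0]
gripper_width: 0.362
```

Request:
{"fn": "play_rows", "kwargs": {
  "motion": [
    [1,[0.0025,0.0016,-0.001],0],
    [1,[0.005,0.0032,-0.002],0],
    [1,[0.0075,0.0048,-0.004],0],
    [1,[0.0075,0.0048,-0.005],0]
  ]
}}

```text
time: 16.5
tool_pos: [0.4429, -0.0606, 0.0958]
tool_rot: [-0.338, 0.624, -0.338, -0.618]
contact_force: [-2.8, 1.0, 18.7]
gripper_width: 0.359
```

```bash
python3 look.py 9
```

```text
scene blue_casting [(array([ 0.4592, -0.0514,  0.0407]), 0.55)]
scene cover_plate [(array([ 0.5434, -0.1291,  0.2448]), 0.62)]
top blue_casting []
top cover_plate [(array([ 0.5372, -0.1302,  0.243 ]), 0.79)]
[ 0.44279101 -0.06070512  0.09595299] [-1.72795982  0.14647903 14.99048307] [-0.3313079   0.9209358  -0.01280316] 16.8
```

View pics/sc9.png

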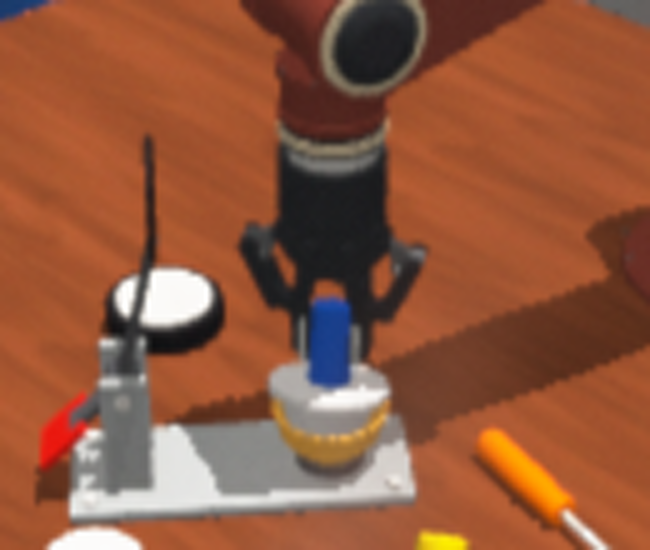

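It's working: the casting has tilted up markedly and sunk deeper. Continuing.

Request:
{"fn": "play_rows", "kwargs": {
  "motion": [
    [1,[0.002,0.0012,-0.002],0],
    [1,[0.004,0.0024,-0.004],0],
    [1,[0.006,0.0036,-0.006],0],
    [1,[0.007,0.0045,-0.008],0]
  ]
}}

```text
time: 17.2
tool_pos: [0.4514, -0.0559, 0.0884]
tool_rot: [-0.339, 0.625, -0.337, -0.617]
contact_force: [0.5, 0.4, 18.7]
gripper_width: 0.36
```

```bash
python3 look.py 10
```

```text
scene blue_casting [(array([ 0.4571, -0.052 ,  0.0317]), 0.68)]
scene cover_plate [(array([ 0.5393, -0.1301,  0.2475]), 0.71)]
top blue_casting [(array([0.3802, 0.1139, 0.0016]), 0.5)]
top cover_plate [(array([ 0.5385, -0.1306,  0.2453]), 0.56)]
[ 0.4514685  -0.05573944  0.08826997] [ 3.01049464  1.78009848 12.02759083] [ 0.10014976 -0.01249381  0.04316559] 17.5
```

View pics/sc10.png

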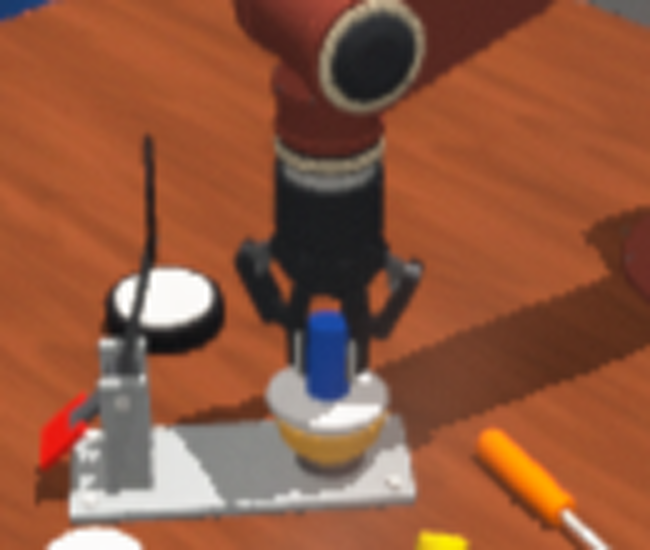

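Request:
{"fn": "play_rows", "kwargs": {
  "motion": [
    [1,[0.001,0.0007,-0.002],0],
    [1,[0.002,0.0014,-0.004],0],
    [1,[0.002,0.0014,-0.006],0],
    [1,[0.002,0.0014,-0.006],0]
  ]
}}

```text
time: 17.9
tool_pos: [0.4545, -0.054, 0.0843]
tool_rot: [-0.34, 0.626, -0.336, -0.616]
contact_force: [1.2, 4.8, 20.8]
gripper_width: 0.359
```

```bash
python3 look.py 11
python3 - <<'E'
from h import *
# flange plane fit from depth, both cameras
for n in('scene','top'):
    d=np.load(f'pics/{n}11.npy');im=cv2.imread(f'pics/{n}11.png');W=world(n,d);hsv=cv2.cvtColor(im,cv2.COLOR_BGR2HSV)
    m=(d>0)&(np.hypot(W[...,0]-.4505,W[...,1]+.055)<.05)&(W[...,2]>.06)&(W[...,2]<.082)&(hsv[...,1]<60)&(hsv[...,2]>80)
    P=W[m]; c=np.median(P,0)
    for _ in range(5):
        A=np.c_[P[:,:2]-c[:2],np.ones(len(P))]; k=np.linalg.lstsq(A,P[:,2],rcond=None)[0]; r=P[:,2]-A@k; P=P[abs(r)<.003]
    print(n,len(P),k, r.std())
E
```

```text
scene blue_casting [(array([ 0.4516, -0.0515,  0.0264]), 0.64)]
scene cover_plate [(array([ 0.5418, -0.1287,  0.244 ]), 0.6)]
top blue_casting []
top cover_plate [(array([ 0.5399, -0.1305,  0.2484]), 0.92)]
[ 0.45453288 -0.05400008  0.08427431] [-0.08026395  4.03452151 21.24099362] [ 0.71489024  0.54314767 -0.0469386 ] 18.2
scene 165 [0.01676863 0.00028707 0.07025811] 0.0013280718718886946
top 4 [-0.21574305 -0.51633197  0.07169782] 0.0016163272846952347
```

View pics/sc11.png

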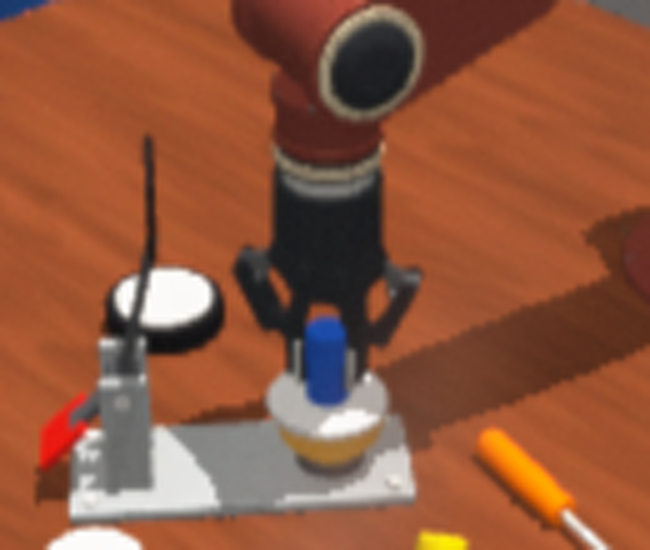

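The flange top is level to within 0.017 rad and 70.3 mm up, against 70 mm expected, so it's fully home. I'll relax the preload and open.

Request:
{"fn": "play_rows", "kwargs": {
  "motion": [
    [1,[-0.001,-0.001,0.003],0],
    [1,[-0.001,-0.001,0.006],0],
    [1,[-0.001,-0.001,0.006],0]
  ]
}}

```text
time: 18.5
tool_pos: [0.4496, -0.0548, 0.0845]
tool_rot: [-0.339, 0.624, -0.337, -0.619]
contact_force: [4.4, -0.1, 4.9]
gripper_width: 0.364
```

Request:
{"fn": "play_rows", "kwargs": {
  "motion": [
    [0.1,[0,0,0],0],
    [-0.1,[0,0,0],0],
    [-0.4,[0,0,0],0],
    [-0.7,[0,0,0],0],
    [-0.7,[0,0,0],0]
  ]
}}

```text
time: 19.0
tool_pos: [0.4465, -0.0541, 0.0818]
tool_rot: [0.338, -0.621, 0.338, 0.622]
contact_force: [-0.1, -0.1, -0.5]
gripper_width: 0.85
```

```bash
python3 look.py 12
python3 - <<'E'
from h import *
for n in('scene',):
    d=np.load(f'pics/{n}12.npy');im=cv2.imread(f'pics/{n}12.png');W=world(n,d);hsv=cv2.cvtColor(im,cv2.COLOR_BGR2HSV)
    m=(d>0)&(np.hypot(W[...,0]-.4505,W[...,1]+.055)<.05)&(W[...,2]>.06)&(W[...,2]<.082)&(hsv[...,1]<60)&(hsv[...,2]>80)
    P=W[m]; c=np.median(P,0)
    for _ in range(5):
        A=np.c_[P[:,:2]-c[:2],np.ones(len(P))]; k=np.linalg.lstsq(A,P[:,2],rcond=None)[0]; r=P[:,2]-A@k; P=P[abs(r)<.003]
    print(n,len(P),k, r.std()); print(state()['gripper_width'])
E
```

```text
scene blue_casting [(array([ 0.4452, -0.0544,  0.0281]), 0.8)]
scene cover_plate [(array([ 0.542 , -0.1302,  0.2436]), 0.64)]
top blue_casting []
top cover_plate [(array([ 0.5399, -0.1321,  0.2425]), 0.63)]
[ 0.4469085  -0.05419773  0.08227775] [-0.76123578 -0.12533258 -0.86430615] [-0.04487875 -0.03028455 -0.01048219] 19.3
scene 180 [0.00429149 0.0015465  0.06930328] 0.0014451417332217546
0.850229283747934
```

View pics/sc12.png

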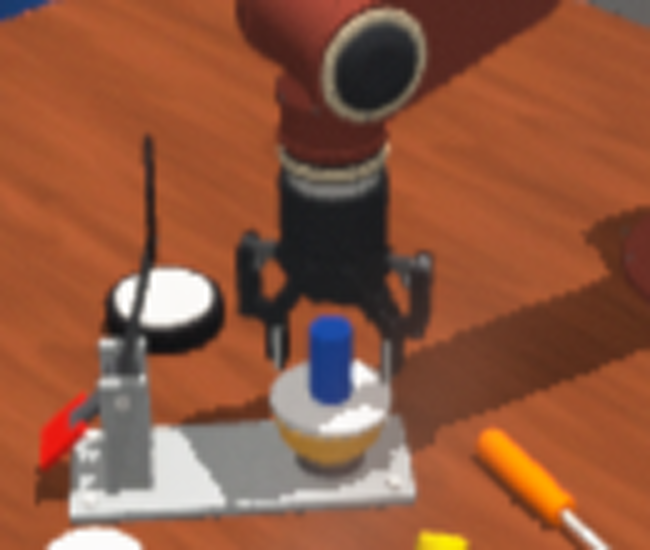

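The casting is released, level (tilt under 0.005 rad) and seated. Lifting straight up and clear.

Request:
{"fn": "play_rows", "kwargs": {
  "motion": [
    [-0.7,[0,0,0.015],0],
    [-0.7,[0,0,0.04],0],
    [-0.7,[0,0,0.07],0],
    [-0.7,[0,0,0.1],0],
    [-0.7,[0,0,0.13],0]
  ]
}}

```text
time: 19.8
tool_pos: [0.4467, -0.0541, 0.2135]
tool_rot: [0.338, -0.621, 0.338, 0.621]
contact_force: [-0.1, 0.3, 0.2]
gripper_width: 0.849
```

Request:
{"fn": "play_rows", "kwargs": {
  "motion": [
    [-0.7,[0,0,0.03],0],
    [-0.7,[-0.01,0.02,0.06],0],
    [-0.7,[-0.02,0.06,0.09],0],
    [-0.7,[-0.03,0.1,0.1],0],
    [-0.7,[-0.03,0.13,0.1],0]
  ]
}}

```text
time: 20.3
tool_pos: [0.4171, 0.0775, 0.3157]
tool_rot: [-0.339, 0.623, -0.337, -0.619]
contact_force: [-0.2, 0.0, -0.4]
gripper_width: 0.848
```

Request:
{"fn": "play_rows", "kwargs": {
  "motion": [
    [-0.7,[0,0.03,0],0],
    [-0.7,[0,0.05,0],0],
    [-0.7,[0,0.05,0],0],
    [-0.7,[0,0.05,0],0]
  ]
}}

```text
time: 20.7
tool_pos: [0.4168, 0.1257, 0.3122]
tool_rot: [-0.337, 0.621, -0.338, -0.621]
contact_force: [0.3, -0.0, -0.4]
gripper_width: 0.85
```

```bash
python3 look.py 13
python3 - <<'E'
from h import *
for n in('scene','top'):
    d=np.load(f'pics/{n}13.npy');im=cv2.imread(f'pics/{n}13.png');W=world(n,d);hsv=cv2.cvtColor(im,cv2.COLOR_BGR2HSV)
    m=(d>0)&(np.hypot(W[...,0]-.4505,W[...,1]+.055)<.05)&(W[...,2]>.06)&(W[...,2]<.082)&(hsv[...,1]<60)&(hsv[...,2]>80)
    P=W[m]; c=np.median(P,0)
    for _ in range(5):
        A=np.c_[P[:,:2]-c[:2],np.ones(len(P))]; k=np.linalg.lstsq(A,P[:,2],rcond=None)[0]; r=P[:,2]-A@k; P=P[abs(r)<.003]
    print(n,len(P),k, r.std())
    for q in('yellow_casting','cover_tab','tin','screwdriver','bracket','end_cap'): print(q,[(np.round(x['at'],3)) for x in nets.landmark_of(n,q)[:1]])
cv2.imwrite('pics/full13.png',cv2.resize(cv2.imread('pics/scene13.png'),(768,576)))
E
```

```text
scene blue_casting [(array([ 0.447 , -0.0554,  0.0286]), 0.91)]
scene cover_plate [(array([ 0.5429, -0.1289,  0.242 ]), 0.62)]
top blue_casting [(array([ 0.448 , -0.0552,  0.027 ]), 0.66)]
top cover_plate [(array([ 0.5402, -0.1303,  0.2437]), 0.61)]
[0.41705702 0.12509989 0.31230923] [-0.07674162 -1.08478744 -0.10488232] [0.04292021 0.02544952 0.01585949] 21.0
scene 189 [-0.00960766  0.00131034  0.06928128] 0.0014019990428376873
yellow_casting [array([0.615, 0.195, 0.058])]
cover_tab [array([ 0.604, -0.178,  0.05 ])]
tin [array([ 0.45 , -0.053,  0.004])]
screwdriver [array([ 0.377,  0.113, -0.   ])]
bracket [array([ 0.581, -0.421,  0.   ])]
end_cap [array([ 0.415, -0.294, -0.002])]
top 392 [-0.00079753 -0.01134956  0.06939979] 0.0015865658143879898
yellow_casting [array([0.62 , 0.196, 0.058])]
cover_tab []
tin [array([ 0.706, -0.016,  0.001])]
screwdriver []
bracket [array([ 0.582, -0.421, -0.003])]
end_cap [array([ 0.416, -0.29 , -0.001])]
```

View pics/full13.png

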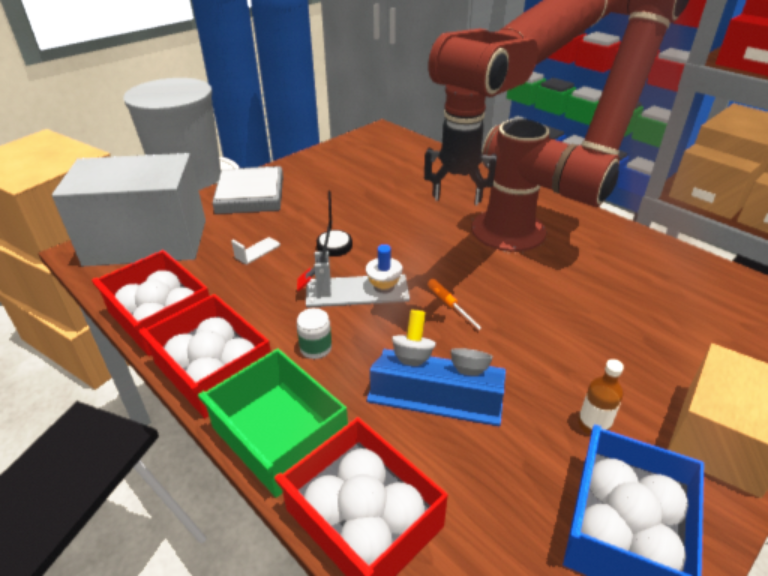

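The blue casting stands upright in the cup at (384,268) with its flange level. The cover is up at (330,235), the yellow casting is in its pocket at (414,340), and nothing else has been disturbed. Handing in.

Run:
```python
from h import *
print(workorder.job_done(), state()['time'])
```

```text
the job is handed in; nothing more can be done
the job is handed in; nothing more can be done
```

The job is done and handed in at about 21 s of the 67 s allowed. The blue casting stands upright in the brass cup, and the cover is tipped fully up.

**What I did:**
- **Cover:** I pressed the red tab down with shut fingers until it stopped, where the force rose to about 13 N. The plate itself was not touched.
- **Casting:** I drew the blue casting out along its axis and lowered it, still tilted, into the cup. It pivoted upright in the finger pads against the rim, with a peak contact reading of about 26 N. I then released it and lifted clear.

**Last checks:**
- **Seating:** The flange top measured 69.3–69.4 mm against 70 mm expected, and level to about 0.01 rad. The casting's origin was found at (0.4475, -0.055, 0.028), within about 3 mm of the seat.
- **Cover:** The plate centre was at z = 0.243, about 118 mm from the cup axis, and the tab centre 50 mm up. That matches the stop position.
- **Yellow casting and bystanders:** The yellow casting has not moved. In the final picture nothing else looks disturbed, though I didn't measure the bystanders before starting, and I didn't query the bottle at all.

**Disagreements:** In the final check the scene-camera network placed the tin on the cup. The top camera and the picture show the tin in its own place, so I took that as a false detection. The top-camera network missed the tab and the screwdriver in that check, but the scene camera found both.

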